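# Pack the titration caddy

## Task

Pack the caddy for the next titration: stand the short amber bottle in the square well, stand the smaller of the two beakers in the round well, and lay the longer stir bar flat in the oblong dish, along the dish's length and near its middle. Set the bottle and the beaker down upright without tipping them over. The tall amber bottle, the larger beaker and the shorter stir bar do not belong in it: leave them where they are.

Things in the scene. Friction and masses are not known exactly. Their poses are not given: they have to be found in the camera images.
- caddy: Low dark steel tray, 118 mm (x) by 300 mm (y) by 16 mm high, with a steel carrying loop folded out at each short end (loops reach 176 mm from the centre, 24 mm high). Fixed to the worktop. Origin: centre of its underside; z up, y along its length. Three white inserts stand in a row along its y axis, at y = -95, 0 and +95 mm, in an order that changes.
- round_well: White insert with a round ring wall, on a 78 mm square foot: outer diameter 72 mm, inner diameter 64 mm, floor 4 mm thick, rim 22 mm above its underside. Its place among the three in the caddy's row changes. Fixed. Origin: centre of its underside, which is 4 mm above the worktop (on the caddy's floor); z up; its x axis is parallel to the caddy's x axis.
- square_well: White insert with a square wall, on a 78 mm square foot: outer 64 mm, inner 56 mm square, floor 4 mm thick, rim 22 mm above its underside. Its place among the three in the caddy's row changes. Fixed. Origin: centre of its underside, which is 4 mm above the worktop (on the caddy's floor); z up; its x axis is parallel to the caddy's x axis.
- oblong_dish: White shallow oblong dish, outer 98 mm long (its x) by 58 mm wide (its y), inner 92 by 52 mm, floor 4 mm thick, rim 8 mm above its underside. Its place among the three in the caddy's row changes. Fixed. Origin: centre of its underside, which is 4 mm above the worktop (on the caddy's floor); z up; its x axis (the long one) runs across the caddy, parallel to the caddy's x axis.
- small_bottle: The short amber bottle with a black cap: 84 mm tall; the round body is 37 mm in diameter up to 54 mm height, the cap 26 mm in diameter from 63 mm height. About 75 g. Stands upright. Origin: centre of its underside; z up.
- tall_bottle: Look-alike: the tall amber bottle with a black cap, 51 mm in diameter, 159 mm tall. Stands upright; origin: centre of its underside; z up. Does not belong in the caddy.
- small_beaker: The smaller of the two glass beakers standing on the worktop in front of the robot: body 40 mm in diameter, rim 44 mm (47 mm along its y axis, over the spout), 56 mm tall, open on top. About 35 g. Stands upright. Origin: centre of its underside; z up.
- large_beaker: Look-alike: the larger of the two glass beakers in front of the robot, 54 mm over the rim (56 mm with the spout), 68 mm tall. Stands upright; origin: centre of its underside; z up. Does not belong in the caddy.
- long_bar: The longer white stir bar, 40 mm long (along its own y), 8 mm wide and 8 mm high, lying on the worktop. 12 g. Origin: centre of its underside; z up.
- short_bar: Look-alike: the shorter white stir bar, 22 mm long (along its own y), 8 mm wide and high, lying on the worktop in front of the robot. Origin: centre of its underside; z up. Does not belong in the caddy.
There are look-alikes about, which are no part of the job. What is shaped like the small_bottle but blue or pink is not meant. What is shaped like the round_well but green is not meant.

How it is judged:
By the outcome, as a careful person would: the job done as asked, in the order asked, and still so for the second after the job is handed in, with the robot touching nothing.
It also fails if it takes over 109 s, if anything falls off the work surface, if the arm or the gripper's body presses on something with over 40 N, if the wrist force passes 120 N, or if a joint passes its speed limit or range.

## Robot

A 7-joint arm with a two-finger parallel gripper is mounted at the origin on a cart in front of the work surface, level with it; the furniture and walls round the work are solid. World frame = base frame: x ahead of the robot, y to its left, z up, the work surface at z = 0. Lengths are in m, angles in rad, forces in N, time in s.
With the tool pointing down it reaches from about 0.4 to 0.85 m from the base axis. Payload 4.5 kg.
Tool frame: the origin (TCP) lies where the fingers leave the gripper's body, on its centre line; the fingertips stand 64 mm ahead of it and the grasp point (between the pads) lies 45 mm ahead of it; z points along the fingers, y is the line along which they close (so a half turn about z gives the same grasp; the last joint's range is limited). The gripper opens to 88 mm and grips with 3 to 60 N. Pads are 18 mm wide; open, the fingers measure 123 mm over their backs; the gripper's body (75 mm by 187 mm) begins 45 mm behind the grasp point.
Start: joints at [-1.079, 0.689, -0.195, 1.565, 0.157, 0.902, -0.215], TCP at [0.276, 0.561, 0.303] pointing down, gripper open.
Joint ranges: [-3.01, 3.01], [-0.46, 2.08], [-1.47, 1.51], [0.13, 2.56], [-1, 4.14], [0.04, 2.09], [-2.66, 2.66]. Speed limits (rad/s): [2.57, 2.57, 3.14, 3.14, 3.14, 3.14, 3.14].

## Interface

Orientations are given as a unit quaternion [x, y, z, w].
In Python, from plant import r gives the robot as it stands.
- The arm moves only by the tool play_rows, never from a script. Its arguments are lists of equal length, an entry for each row: "translation": the shift along the tool's x, y, z in m, a list of three; "delta_rot": the turn, a rotation vector about the tool's x, y, z in degrees, a list of three; "grip": the opening, from -1 (shut) to 1 (fully open). In form: {"translation": [[x, y, z], ...], "delta_rot": [[rx, ry, rz], ...], "grip": [grip, ...]}. A call has 1 to 20 rows; each row shifts and turns the commanded pose from where the row before left it, along the tool's axes as they then stand; what a row does not reach is not made up. A row lasts 1/8 s, in which the tool goes at most 62.5 mm and 10.7 degrees, less where a joint would pass 70% of its speed; a pose out of reach is approached as far as the arm can. A call with a gripper value outside its range is refused whole. The fingers move at their own pace and stop on an object; "squeeze" is the grip in N (left out, the last holds). Time passes only in rows, so rows that do not move let the fingers close. It gives the time, the measured TCP pose, the force, the opening and the grip force at its end, in the units of the state.
- r.get_state(): the state, without advancing time (a new reading comes with each control period).
- r.snapshot(name): name is "scene" or "top" or "wrist"; returns the picture (480x640x3 uint8, blue, green, red); there is no depth.
- r.get_calibration(name): a dict with "intrinsics" (3x3 intrinsics, pixels), "eye" and "rotation" of the camera in the world. Camera axes: x right, y up, looking along -z (the intrinsics and any distortion apply to the point x, -y, -z); pixel columns grow to the right and rows downward; lengths in m; the calibration is good to about 2 mm. The wrist camera is an equidistant fisheye: a pixel r from the principal point sees the ray r / f radians off the axis. A picture is of the moment at which its call begins: read the wrist's pose just before it. get_calibration takes no time and is no camera call; for the wrist camera it gives the pose at the moment of the call.
- r.finish_job(): hands the job in; it is judged then, once.
Trained networks look in the newest picture that a camera, given by its name, has taken for a name from the list of things; names that differ only in an ending like _2 or _b are one class to them, and where a whole thing is asked for, a point or a joint stands for the part that bears it (a point fixed in the world has none). Each returns a list of dicts, best first, with "confidence" (0 to 1); they miss things now and then, are a little off and sometimes report something else, mostly with a low value. They report only what shows in the picture. A call takes as long as a camera call. They do not tell look-alikes from the thing itself.
- r.look_for(camera, target): "point" ([x, y, z] in m, in world coordinates, good to about 4 mm: the middle of the surface that is visible of it).
- r.silhouettes(camera, target): "pixels" (480x640 bool, what is visible of it).
The state is a dict: "clock": time; "q": joint angles; "qd": joint speeds; "joint_torque": joint torques, N m; "tool_pos": TCP position; "eef_rot": TCP orientation; "contact_force": force on the tool from outside, world axes, zero at the start; "moment": the same for the moment, N m; "opening": opening from 0.0 (shut) to 1.0 (fully open); "finger_force": force on a finger pad.
Only numpy, scipy, OpenCV 4.12 (cv2) and the standard library are available. Lean on these libraries where they do the work, as an engineer would, in place of code of your own. Each camera call takes 0.05 s, during which the arm holds its last target. There are 200 camera calls.

## Working session

There is one attempt and no reset: what is moved stays moved. The work goes in short steps, Python scripts to look and compute and a tool call to move; the robot and the scene stay as the last step left them, time stands still between calls to the robot, and variables do not carry over. Pictures are saved under pics/ and viewed, at most 14 in all, crops included, and the job is handed in when it is done.

Besides the shell and the picture viewer there is one more tool, called after "Call:" as name(argument=value, ...) on one line, values as JSON. play_rows: Moves the arm, as the interface text tells. Its arguments: {"type":"object","properties":{"translation":{"type":"array","items":{"type":"array","items":{"type":"number"}}},"delta_rot":{"type":"array","items":{"type":"array","items":{"type":"number"}}},"grip":{"type":"array","items":{"type":"number"}},"squeeze":{"type":"number"}},"required":["translation","delta_rot","grip"]}

```bash
mkdir -p pics; ls; python3 - <<'E'
from plant import r
import cv2,numpy as np
np.set_printoptions(precision=4,suppress=True)
for c in("scene","top"):
    cv2.imwrite(f"pics/{c}0.png",r.snapshot(c)); k=r.get_calibration(c); print(c,k)
    for t in("small_bottle","small_beaker","long_bar","round_well","square_well","oblong_dish","caddy","tall_bottle"):
        print(t,[(np.round(d["point"],3).tolist(),round(d["confidence"],2)) for d in r.look_for(c,t)])
print(r.get_state())
E
```

```text
pics
scene {'intrinsics': array([[549.1989,   0.    , 326.3312],
       [  0.    , 549.1989, 236.1746],
       [  0.    ,   0.    ,   1.    ]]), 'eye': array([ 0.0024, -0.8208,  1.0289]), 'rotation': array([ 0.3646, -0.1017, -0.2669,  0.8863])}
small_bottle [([0.619, -0.452, 0.053], 0.76), ([0.588, -0.312, 0.054], 0.74), ([0.565, -0.389, 0.057], 0.6)]
small_beaker [([0.586, -0.228, 0.038], 0.83), ([0.481, 0.379, 0.004], 0.3)]
long_bar []
round_well [([0.479, 0.383, 0.006], 0.66), ([0.637, 0.349, 0.005], 0.59)]
square_well [([0.483, 0.289, 0.006], 0.71)]
oblong_dish [([0.487, 0.197, 0.011], 0.91), ([0.481, 0.385, 0.005], 0.65), ([0.587, -0.229, 0.036], 0.44)]
caddy [([0.482, 0.262, 0.002], 0.72)]
tall_bottle [([0.568, -0.078, 0.088], 0.81)]
top {'intrinsics': array([[611.0642,   0.    , 317.0801],
       [  0.    , 611.0642, 245.7861],
       [  0.    ,   0.    ,   1.    ]]), 'eye': array([-0.194 , -0.1609,  1.705 ]), 'rotation': array([ 0.16  , -0.1297, -0.6105,  0.7647])}
small_bottle [([0.566, -0.379, 0.056], 0.79), ([0.622, -0.439, 0.062], 0.73), ([0.596, -0.302, 0.063], 0.48)]
small_beaker [([0.592, -0.233, 0.029], 0.77)]
long_bar []
round_well [([0.482, 0.383, 0.012], 0.76), ([0.637, 0.351, 0.008], 0.66)]
square_well [([0.482, 0.289, 0.006], 0.72), ([0.486, 0.196, 0.01], 0.26)]
oblong_dish [([0.484, 0.192, 0.012], 0.59)]
caddy [([0.488, 0.284, 0.005], 0.79)]
tall_bottle [([0.569, -0.063, 0.11], 0.8)]
{'clock': 0.9, 'q': array([-1.0792,  0.689 , -0.1946,  1.5653,  0.1573,  0.9025, -0.2151]), 'qd': array([-0.0011,  0.0006, -0.0001,  0.002 ,  0.001 ,  0.0008, -0.0001]), 'joint_torque': array([ -0.    , -52.7468,  -1.2672, -15.3746,  -0.052 ,  -0.0007,
         0.    ]), 'tool_pos': array([0.2762, 0.5607, 0.3028]), 'eef_rot': array([0.2269, 0.9739, 0.0001, 0.    ]), 'contact_force': array([-0.3408,  0.0441,  0.8217]), 'moment': array([-0.0023,  0.0043, -0.0323]), 'finger_force': 0.0, 'opening': 1.0041858517825335}
```

View pics/scene0.png

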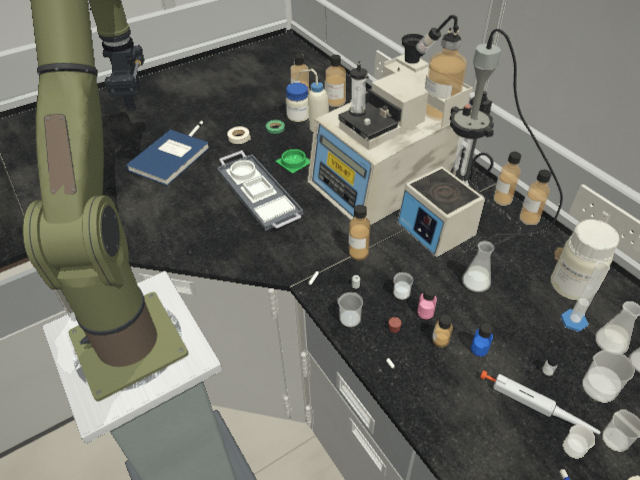

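View pics/top0.png

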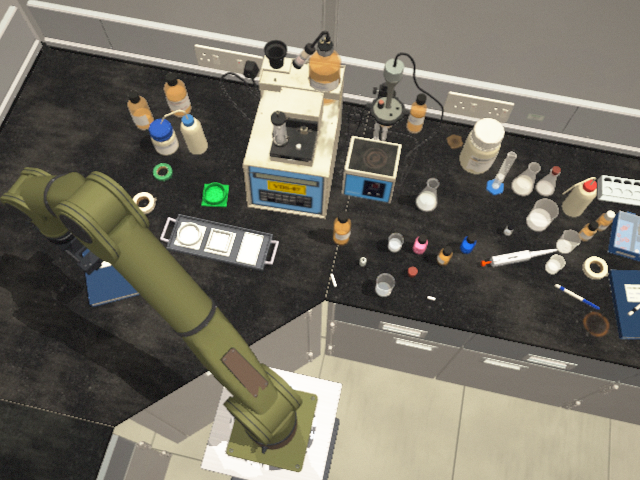

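Scene view: the small amber bottle is at (442,332), with the pink one at (427,305), the blue one at (482,340) and the tall amber at (359,232). The small beaker is at (402,285) and the large one at (349,310). The long bar is at (314,278) and the short one at (391,363). In the top view the wells are, left to right, round (188,234), square (220,241) and dish (251,248). The green ring (215,195) is a look-alike.

Candidates in the scene view:
- **Bottle:** amber 442,332; blue 482,340; pink 427,305; tall 359,232.
- **Beaker:** 402,285; 349,310; far right 578,440.
- **Bar:** 314,278; 391,363; small white vial 356,282.

I choose the amber bottle at (442,332), the beaker at (402,285) and the bar at (314,278).

```bash
cat > h.py <<'E'
import numpy as np,cv2
from scipy.spatial.transform import Rotation as R
from plant import r
np.set_printoptions(precision=4,suppress=True)
def ray(k,u,v,fish=False):
    K=k["intrinsics"];x=(u-K[0,2])/K[0,0];y=(v-K[1,2])/K[1,1]
    if fish:
        t=np.hypot(x,y);s=np.sin(t)/max(t,1e-9);d=np.array([x*s,-y*s,-np.cos(t)])
    else: d=np.array([x,-y,-1.])
    d=R.from_quat(k["rotation"]).apply(d);return np.array(k["eye"]),d/np.linalg.norm(d)
def tri(rays):
    A=sum(np.eye(3)-np.outer(d,d) for e,d in rays);b=sum((np.eye(3)-np.outer(d,d))@e for e,d in rays)
    p=np.linalg.solve(A,b);return p,[np.linalg.norm(np.cross(p-e,d)) for e,d in rays]
def onz(ry,z): e,d=ry;return e+d*(z-e[2])/d[2]
def proj(k,p,fish=False):
    c=R.from_quat(k["rotation"]).inv().apply(np.array(p)-k["eye"]);x,y,z=c[0],-c[1],-c[2];K=k["intrinsics"]
    if fish:
        q=np.hypot(x,y);t=np.arctan2(q,z);x,y=x/q*t,y/q*t
    else: x,y=x/z,y/z
    return K[0,0]*x+K[0,2],K[1,1]*y+K[1,2]
E
python3 - <<'E'
from h import *
a=cv2.imread("pics/scene0.png")[225:375,295:495];b=cv2.imread("pics/top0.png")[200:310,320:485]
a=cv2.resize(a,None,fx=4,fy=4,interpolation=2)[:, :]
cv2.imwrite("pics/sc.png",a)
for c in("scene","top"):
    im=cv2.imread(f"pics/{c}0.png");k=r.get_calibration(c)
    w=((im.min(2)>190)*255).astype(np.uint8)
    n,l,s,ce=cv2.connectedComponentsWithStats(w)
    for i in range(1,n):
        p=onz(ray(k,*ce[i]),.004)
        if 8<s[i,4]<200 and .3<p[0]<.8 and -.5<p[1]<.15:
            pts=np.array([onz(ray(k,x,y),.004)[:2] for y,x in np.argwhere(l==i)])
            rc=cv2.minAreaRect(pts.astype(np.float32)*1000);print(c,ce[i],s[i,4],p,rc)
E
```

```text
scene [288.4615 220.7692] 39 [0.4883 0.1354 0.004 ] ((487.17626953125, 135.34503173828125), (73.07453155517578, 6.555351257324219), 2.9153099060058594)
scene [313.2564 277.5385] 39 [ 0.4373 -0.0708  0.004 ] ((437.8768615722656, -70.60053253173828), (38.49704360961914, 7.344816207885742), 30.462060928344727)
scene [356.1  278.55] 20 [ 0.5221 -0.1315  0.004 ] ((523.205810546875, -131.11514282226562), (17.223581314086914, 12.569159507751465), 75.94955444335938)
scene [401.8562 289.4041] 146 [ 0.593  -0.2197  0.004 ] ((591.9689331054688, -218.89288330078125), (45.87738037109375, 32.47410202026367), 42.185604095458984)
scene [270.7 289.8] 10 [ 0.3324 -0.0464  0.004 ] ((331.6913757324219, -46.64500427246094), (6.112614631652832, 7.6937336921691895), 56.14852523803711)
scene [350.   319.16] 25 [ 0.4409 -0.222   0.004 ] ((441.3057861328125, -223.39498901367188), (25.064821243286133, 6.824641704559326), 55.15632247924805)
scene [303.1111 353.6667] 9 [ 0.3045 -0.2404  0.004 ] ((304.45208740234375, -239.92909240722656), (7.606895446777344, 4.331335067749023), 58.44519805908203)
scene [390.0741 
[... 996 characters left out ...]
588256835938), (37.526615142822266, 7.599847793579102), 29.516204833984375)
top [382.3913 290.4565] 46 [ 0.4402 -0.2201  0.004 ] ((440.11376953125, -219.13742065429688), (40.59083938598633, 17.93623161315918), 76.60095977783203)
top [431.0588 297.5882] 17 [ 0.4501 -0.3633  0.004 ] ((449.9859619140625, -363.0979309082031), (18.736167907714844, 6.851574420928955), 87.77505493164062)
top [400.9485 329.8676] 136 [ 0.3342 -0.2934  0.004 ] ((334.00225830078125, -293.80926513671875), (103.15094757080078, 12.014965057373047), 89.77438354492188)
top [412.6204 344.2222] 108 [ 0.3    -0.3328  0.004 ] ((302.19952392578125, -334.34197998046875), (97.39869689941406, 13.412272453308105), 89.86751556396484)
```

View pics/sc.png

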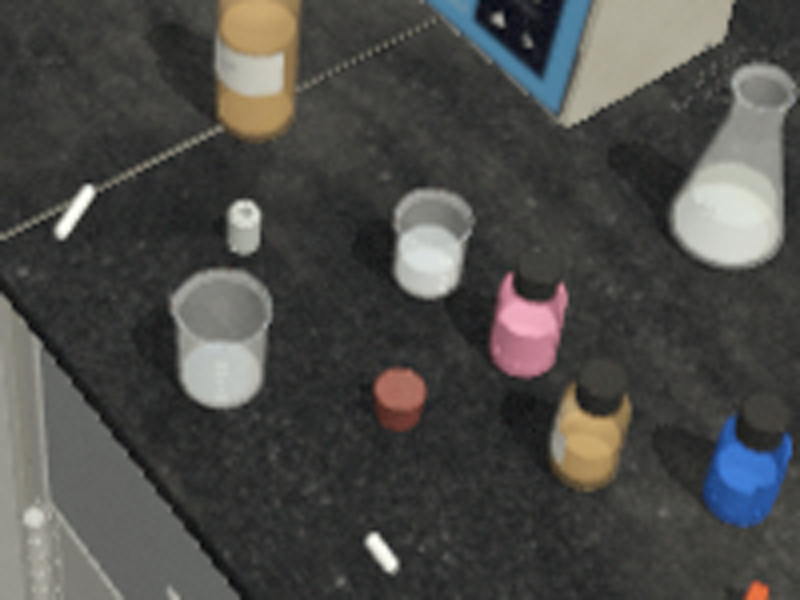

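The crop confirms the choice: amber bottle with its cap at about scene (445,321), small beaker at (403,285), and the longer bar at (313,278), which is 38 mm against 21 mm for the other. Next I fit models to the silhouettes in both views.

```bash
cat > fit.py <<'E'
from h import *
from scipy.optimize import minimize
a=np.linspace(0,2*np.pi,40)
def circ(rad,z): return np.c_[rad*np.cos(a),rad*np.sin(a),0*a+z]
def box(w,l,z): return np.array([[s*w/2,t*l/2,z] for s in(-1,1) for t in(-1,1)])
M={"small_bottle":[[circ(.0185,0),circ(.0185,.054),circ(.013,.063)],[circ(.013,.063),circ(.013,.084)]],
"small_beaker":[[circ(.02,0),circ(.0215,.056)]],
"square_well":[[box(.078,.078,0),box(.078,.078,.004)],[box(.064,.064,0),box(.064,.064,.022)]],
"round_well":[[box(.078,.078,0),box(.078,.078,.004)],[circ(.036,0),circ(.036,.022)]],
"oblong_dish":[[box(.098,.058,0),box(.098,.058,.008)]]}
def render(k,parts,p):
    im=np.zeros((480*4,640*4),np.uint8);c,s=np.cos(p[3]),np.sin(p[3]);Rz=np.array([[c,-s,0],[s,c,0],[0,0,1]])
    for P in parts:
        P=np.vstack(P)@Rz.T+p[:3];q=np.array([proj(k,x) for x in P],np.float32)
        cv2.fillConvexPoly(im,cv2.convexHull(((q+.5)*4).astype(np.int32)),255)
    return cv2.resize(im,(640,480),interpolation=cv2.INTER_AREA)/255.
def pick(cam,t,g):
    k=r.get_calibration(cam);u=np.array(proj(k,g));best=None
    for d in r.silhouettes(cam,t):
        m=d["pixels"];c=np.argwhere(m).mean(0)[::-1];e=np.linalg.norm(c-u)
        if best is None or e<best[0]: best=(e,m.astype(float),d["confidence"])
    return k,best
def fit(t,g,cams=("scene","top"),yaw=False):
    ob=[pick(c,t,g) for c in cams]; ob=[o for o in ob if o[1] and o[1][0]<15]
    print(t,[(round(o[1][0],1),round(o[1][2],2),int(o[1][1].sum())) for o in ob])
    def cost(p,o): 
        q=list(p)+[0]*(4-len(p)); return sum(np.abs(render(k,M[t],q)-b[1]).sum()/b[1].sum() for k,b in o)
    x0=list(g)+([0] if yaw else [])
    def run(o):
        S=np.vstack([x0]+[np.array(x0)+np.eye(len(x0))[i]*(.01 if i<3 else .06) for i in range(len(x0))])
        s=minimize(cost,x0,args=(o,),method="Nelder-Mead",options=dict(initial_simplex=S,xatol=2e-4,fatol=1e-3));print("  ",s.x,round(s.fun,3));return s.x
    return run(ob)
E
python3 - <<'E'
from fit import *
for c in("scene","top"): r.snapshot(c)
fit("small_bottle",[.565,-.383,0]); fit("small_beaker",[.59,-.228,0])
fit("round_well",[.481,.383,.004],yaw=True);fit("square_well",[.483,.289,.004],yaw=True);fit("oblong_dish",[.485,.194,.004],yaw=True)
p=tri([ray(r.get_calibration("scene"),313.26,277.54),ray(r.get_calibration("top"),333.29,279.65)]);print("bar",p)
k=r.get_calibration("top")
for u,v in((250,205),(330,215),(342,242)):print(onz(ray(k,u,v),0))
E
```

```text
small_bottle [(np.float64(13.6), 0.58, 416), (np.float64(8.6), 0.46, 210)]
   [ 0.5725 -0.3799  0.0042] 0.483
small_beaker [(np.float64(7.4), 0.85, 448), (np.float64(4.6), 0.78, 210)]
   [ 0.5856 -0.2296  0.0033] 0.336
round_well [(np.float64(2.3), 0.69, 591)]
   [ 0.4857  0.3839  0.0081 -0.0117] 0.092
square_well [(np.float64(2.8), 0.75, 540), (np.float64(0.8), 0.79, 586)]
   [ 0.4822  0.2904  0.0047 -0.0011] 0.266
oblong_dish [(np.float64(2.3), 0.8, 600), (np.float64(0.7), 0.86, 627)]
   [0.4818 0.1952 0.0034 0.0059] 0.153
bar (array([ 0.4386, -0.0718,  0.0059]), [np.float64(0.001899295457165547), np.float64(0.001899295457165601)])
[0.6292 0.2361 0.    ]
[ 0.6508 -0.0163  0.    ]
[ 0.5688 -0.0717  0.    ]
```

Call:
play_rows(translation=[[0, 0, 0], [0, 0, 0], [0, 0, 0], [0, 0, 0], [0, 0, 0], [0, 0, 0], [-0.045, 0.028, 0], [-0.045, 0.028, 0], [-0.045, 0.028, 0], [-0.045, 0.028, 0], [-0.045, 0.028, 0], [-0.045, 0.028, 0], [-0.045, 0.028, 0], [-0.045, 0.028, 0], [0, 0, 0]], delta_rot=[[0, 0, 10.63], [0, 0, 10.63], [0, 0, 10.63], [0, 0, 10.63], [0, 0, 10.63], [0, 0, 10.63], [0, 0, 0], [0, 0, 0], [0, 0, 0], [0, 0, 0], [0, 0, 0], [0, 0, 0], [0, 0, 0], [0, 0, 0], [0, 0, 0]], grip=[1, 1, 1, 1, 1, 1, 1, 1, 1, 1, 1, 1, 1, 1, 1])

```text
clock: 3.38
tool_pos: [0.5027, 0.1954, 0.303]
eef_rot: [0.71, 0.704, -0.0, 0.002]
contact_force: [0.2, 0.3, -0.8]
opening: 1.003
finger_force: 0.0
```

```bash
python3 - <<'E'
from h import *
k=r.get_calibration("wrist");im=r.snapshot("wrist");cv2.imwrite("pics/w0.png",im);print(k,r.get_state()["tool_pos"])
for t in("round_well","square_well","oblong_dish"):
    print(t,[(np.round(d["point"],3).tolist(),round(d["confidence"],2)) for d in r.look_for("wrist",t)])
    for d in r.silhouettes("wrist",t): 
        m=d["pixels"];c=np.argwhere(m).mean(0)[::-1];print("  ",c,m.sum(),onz(ray(k,*c,True),.012),d["confidence"])
E
```

```text
{'intrinsics': array([[371.6483,   0.    , 320.5768],
       [  0.    , 371.6483, 244.513 ],
       [  0.    ,   0.    ,   1.    ]]), 'eye': array([0.5032, 0.2732, 0.3839]), 'rotation': array([-0.1525,  0.0003, -0.0048,  0.9883])} [0.5012 0.1986 0.3028]
round_well [([0.484, 0.376, 0.011], 0.93), ([0.639, 0.348, 0.004], 0.66)]
   [447.6931  61.0757] 4939 [0.6335 0.3499 0.012 ] 0.95
   [299.9111  29.852 ] 4757 [0.4842 0.3771 0.012 ] 0.79
square_well [([0.484, 0.289, 0.01], 0.55)]
   [300.5668 113.9238] 5889 [0.484  0.2903 0.012 ] 0.8
oblong_dish [([0.483, 0.2, 0.007], 0.71)]
   [301.5655 206.138 ] 5261 [0.4834 0.1969 0.012 ] 0.56
```

View pics/w0.png

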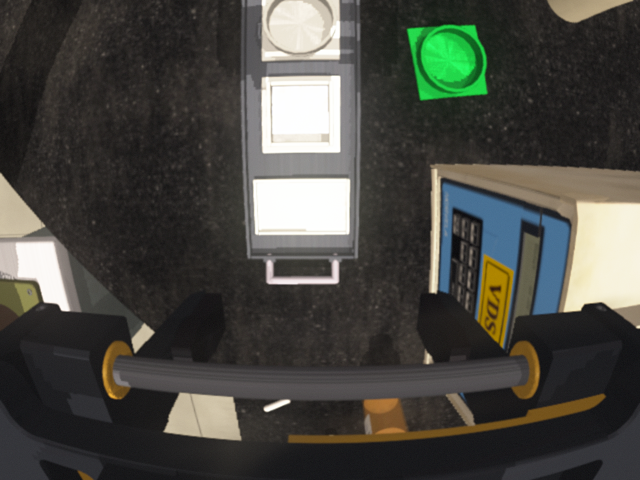

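Call:
play_rows(translation=[[-0.044, 0.0052, 0], [-0.044, 0.0052, 0], [-0.044, 0.0052, 0], [-0.044, 0.0052, 0], [-0.044, 0.0052, 0], [-0.044, 0.0052, 0], [-0.044, 0.0052, 0], [-0.044, 0.0052, 0], [-0.044, 0.0052, 0], [-0.044, 0.0052, 0], [-0.044, 0.0052, 0], [-0.044, 0.0052, 0], [-0.044, 0.0052, 0.03], [0, 0, 0.03], [0, 0, 0]], delta_rot=[[0, 0, 0], [0, 0, 0], [0, 0, 0], [0, 0, 0], [0, 0, 0], [0, 0, 0], [0, 0, 0], [0, 0, 0], [0, 0, 0], [0, 0, 0], [0, 0, 0], [0, 0, 0], [0, 0, 0], [0, 0, 0], [0, 0, 0]], grip=[1, 1, 1, 1, 1, 1, 1, 1, 1, 1, 1, 1, 1, 1, 1])

```text
clock: 5.6
tool_pos: [0.5668, -0.3697, 0.24]
eef_rot: [0.707, 0.707, -0.0, -0.003]
contact_force: [0.4, 0.4, 0.5]
opening: 1.0
finger_force: 0.0
```

The wrist picture shows the round well at (300,25), square at (300,113) and dish at (301,206), with the green look-alike at (447,60). The caddy is aligned with the world axes.

```bash
python3 - <<'E'
from h import *
k=r.get_calibration("wrist");im=r.snapshot("wrist");cv2.imwrite("pics/w1.png",im);print(r.get_state()["tool_pos"])
for t in("small_bottle","small_beaker"):
    print(t,[(np.round(d["point"],3).tolist(),round(d["confidence"],2)) for d in r.look_for("wrist",t)])
    for d in r.silhouettes("wrist",t): 
        m=d["pixels"];c=np.argwhere(m).mean(0)[::-1];print("  ",c,m.sum(),d["confidence"])
print(proj(k,[.57,-.381,.084],True),proj(k,[.586,-.23,.056],True))
E
```

```text
[ 0.568  -0.3698  0.242 ]
small_bottle [([0.594, -0.298, 0.086], 0.8), ([0.572, -0.365, 0.063], 0.59), ([0.627, -0.436, 0.06], 0.58)]
   [335.5896 244.6533] 2561 0.63
   [366.317  146.7998] 2098 0.62
   [397.2256 314.0332] 2558 0.6
small_beaker [([0.59, -0.223, 0.028], 0.68)]
   [351.8545  48.302 ] 3202 0.57
(np.float64(326.94418393287566), np.float64(265.723045296745)) (np.float64(349.99278210168865), np.float64(47.5182511938238))
```

View pics/w1.png

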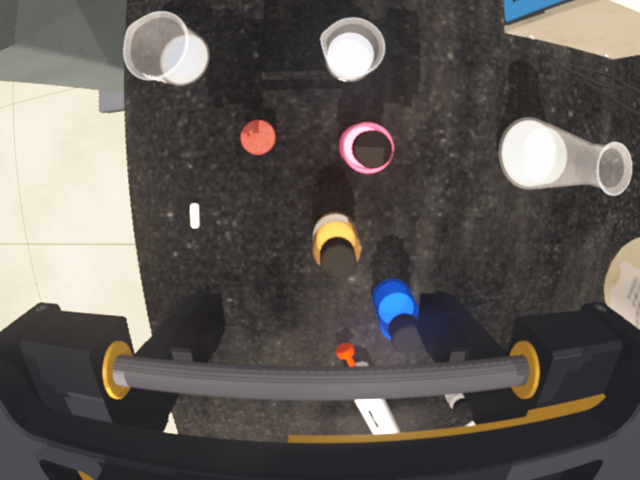

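The wrist picture shows the cap of the amber bottle centred near (338,260), pink at (370,148), blue at (400,310), small beaker rim at (352,48) and short bar at (195,215).

```bash
python3 - <<'E'
from h import *
k=r.get_calibration("wrist");im=cv2.imread("pics/w1.png")
sub=im[225:290,310:370];m=(sub.max(2)<75)
# cap sits over amber body: dark blob
n,l,s,c=cv2.connectedComponentsWithStats(m.astype(np.uint8))
for i in range(1,n):
    if s[i,4]>100: print(s[i]+[310,225,0,0,0],c[i]+[310,225])
sc=ray(r.get_calibration("scene"),295+603/4,225+373/4)
for u,v in((338,260),(338,263)): print(onz(ray(k,u,v,True),.084),tri([ray(k,u,v,True),sc]))
cv2.imwrite("pics/w1c.png",cv2.resize(sub,None,fx=8,fy=8,interpolation=2))
print(onz(ray(k,352,48,True),.056))
E
```

```text
[310 225  29  65 558] [319.5    273.6039]
[321 238  33  27 284] [335.3521 245.3415]
[ 0.5809 -0.3803  0.084 ] (array([ 0.5784, -0.379 ,  0.0825]), [np.float64(0.0030701801131050267), np.float64(0.003070180113105142)])
[ 0.5809 -0.3826  0.084 ] (array([ 0.5779, -0.3801,  0.0844]), [np.float64(0.0036784980531554055), np.float64(0.0036784980531553843)])
[ 0.591  -0.2314  0.056 ]
```

View pics/w1c.png

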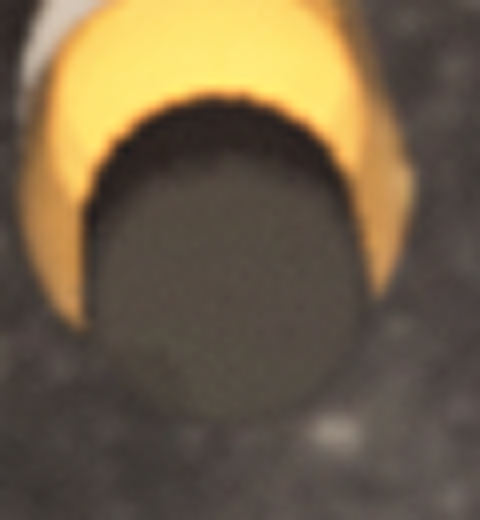

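The cap top is at (339,261), so the bottle is at about (0.579, -0.381). I centre over it and descend, then close.

Call:
play_rows(translation=[[-0.011, 0.011, 0], [0, 0, 0.03], [0, 0, 0.03], [0, 0, 0.03], [0, 0, 0.02], [0, 0, 0.015], [0, 0, 0.015], [0, 0, 0.01], [0, 0, 0], [0, 0, 0], [0, 0, 0], [0, 0, 0], [0, 0, 0], [0, 0, 0], [0, 0, 0]], delta_rot=[[0, 0, 0], [0, 0, 0], [0, 0, 0], [0, 0, 0], [0, 0, 0], [0, 0, 0], [0, 0, 0], [0, 0, 0], [0, 0, 0], [0, 0, 0], [0, 0, 0], [0, 0, 0], [0, 0, 0], [0, 0, 0], [0, 0, 0]], grip=[1, 1, 1, 1, 1, 1, 1, 1, 0.6, 0.3, 0.0, -0.3, -0.4, -0.4, -0.4], squeeze=15)

```text
clock: 7.72
tool_pos: [0.5787, -0.3824, 0.0928]
eef_rot: [0.707, 0.707, 0.0, 0.0]
contact_force: [0.5, -0.4, 1.3]
opening: 0.399
finger_force: 15.0
```

Call:
play_rows(translation=[[0, 0, -0.015], [0, 0, -0.03], [0, 0, -0.04], [0, 0, -0.04], [0, 0, -0.04], [0.01, 0, -0.035], [0.03, -0.006, -0.015], [0.042, -0.006, 0], [0.042, -0.006, 0], [0.042, -0.006, 0], [0.042, -0.006, 0], [0.042, -0.006, 0], [0.042, -0.006, 0], [0.042, -0.006, 0], [0.042, -0.006, 0], [0.042, -0.006, 0], [0.042, -0.006, 0], [0.042, -0.006, 0], [0.042, -0.006, 0], [0, 0, 0]], delta_rot=[[0, 0, 0], [0, 0, 0], [0, 0, 0], [0, 0, 0], [0, 0, 0], [0, 0, 0], [0, 0, 0], [0, 0, 0], [0, 0, 0], [0, 0, 0], [0, 0, 0], [0, 0, 0], [0, 0, 0], [0, 0, 0], [0, 0, 0], [0, 0, 0], [0, 0, 0], [0, 0, 0], [0, 0, 0], [0, 0, 0]], grip=[-0.4, -0.4, -0.4, -0.4, -0.4, -0.4, -0.4, -0.4, -0.4, -0.4, -0.4, -0.4, -0.4, -0.4, -0.4, -0.4, -0.4, -0.4, -0.4, -0.4])

```text
clock: 10.22
tool_pos: [0.4999, 0.1661, 0.3085]
eef_rot: [0.705, 0.71, 0.001, -0.001]
contact_force: [-0.2, -0.7, -0.9]
opening: 0.399
finger_force: 15.0
```

Call:
play_rows(translation=[[0.036, -0.006, 0], [0.036, -0.006, 0], [0.036, -0.006, 0], [0.023, 0, 0], [0, 0, 0.03], [0, 0, 0.04], [0, 0, 0.04], [0, 0, 0.02], [0, 0, 0], [0, 0, 0]], delta_rot=[[0, 0, 0], [0, 0, 0], [0, 0, 0], [0, 0, 0], [0, 0, 0], [0, 0, 0], [0, 0, 0], [0, 0, 0], [0, 0, 0], [0, 0, 0]], grip=[-0.4, -0.4, -0.4, -0.4, -0.4, -0.4, -0.4, -0.4, -0.4, -0.4])

```text
clock: 11.48
tool_pos: [0.4838, 0.2923, 0.1787]
eef_rot: [0.708, 0.707, 0.001, 0.0]
contact_force: [0.7, 0.1, -0.8]
opening: 0.396
finger_force: 15.0
```

```bash
python3 - <<'E'
from h import *
k=r.get_calibration("wrist");print(r.get_state()["tool_pos"],r.get_state()["eef_rot"]);im=r.snapshot("wrist");cv2.imwrite("pics/w2.png",im)
r.snapshot("scene")
for t in("square_well","round_well","oblong_dish"):
    for c in("wrist","scene"): print(t,c,[(np.round(d["point"],3).tolist(),round(d["confidence"],2)) for d in r.look_for(c,t)])
print("pred square corners rim",[np.round(proj(k,[.4835+a*.028,.290+b*.028,.026],True)) for a in(-1,1) for b in(-1,1)])
E
```

```text
[0.4838 0.2923 0.1787] [0.7075 0.7067 0.0008 0.0005]
square_well wrist [([0.483, 0.3, 0.008], 0.93)]
square_well scene [([0.482, 0.29, 0.008], 0.66)]
round_well wrist [([0.482, 0.384, 0.008], 0.89), ([0.638, 0.354, 0.002], 0.77)]
round_well scene [([0.636, 0.346, 0.004], 0.9), ([0.476, 0.379, 0.009], 0.67)]
oblong_dish wrist [([0.517, 0.19, 0.004], 0.69)]
oblong_dish scene [([0.484, 0.195, 0.011], 0.55)]
pred square corners rim [array([280., 292.]), array([277., 213.]), array([361., 292.]), array([363., 213.])]
```

View pics/w2.png

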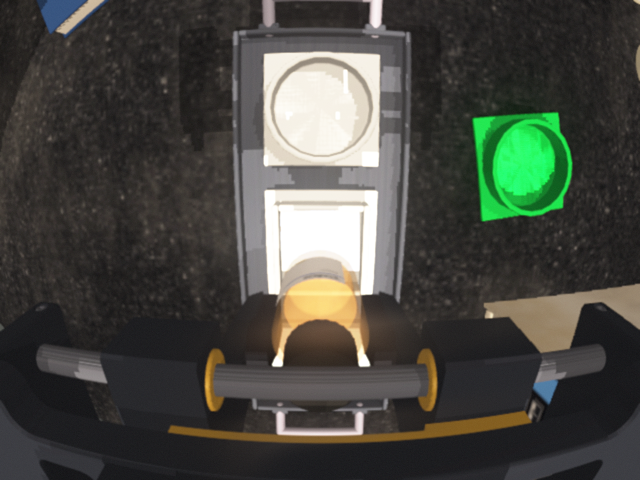

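The bottle hangs over the square well; its inner walls at columns 277–363 and row ~210 match the prediction. The round well's rim is centred at (321,106). I lower the bottle and release it.

Call:
play_rows(translation=[[0.002, 0, 0.03], [0, 0, 0.025], [0, 0, 0.012], [0, 0, 0.006], [0, 0, 0.003], [0, 0, 0], [0, 0, 0]], delta_rot=[[0, 0, 0], [0, 0, 0], [0, 0, 0], [0, 0, 0], [0, 0, 0], [0, 0, 0], [0, 0, 0]], grip=[-0.4, -0.4, -0.4, -0.4, -0.4, -0.4, -0.4])

```text
clock: 12.75
tool_pos: [0.4831, 0.2948, 0.1023]
eef_rot: [0.707, 0.707, 0.001, 0.0]
contact_force: [0.2, 0.5, -0.8]
opening: 0.403
finger_force: 15.0
```

Call:
play_rows(translation=[[0, 0, 0.001], [0, 0, 0], [0, 0, 0], [0, 0, 0], [0, 0, 0], [0, 0, 0], [0, 0, -0.01], [0, 0, -0.03], [0, 0, -0.04], [0, 0, -0.04], [0, 0, -0.04], [0, 0, -0.04], [0, 0, 0]], delta_rot=[[0, 0, 0], [0, 0, 0], [0, 0, 0], [0, 0, 0], [0, 0, 0], [0, 0, 0], [0, 0, 0], [0, 0, 0], [0, 0, 0], [0, 0, 0], [0, 0, 0], [0, 0, 0], [0, 0, 0]], grip=[-0.4, -0.3, -0.1, 0.1, 0.3, 0.3, 0.3, 0.3, 0.3, 0.3, 0.3, 0.6, 1])

```text
clock: 14.38
tool_pos: [0.4841, 0.2953, 0.3045]
eef_rot: [0.707, 0.707, 0.004, 0.001]
contact_force: [-0.5, -0.5, -0.6]
opening: 0.855
finger_force: 0.0
```

```bash
python3 - <<'E'
from fit import *
print(r.get_state()["tool_pos"])
for c in("scene","top","wrist"): r.snapshot(c)
for c in("scene","top","wrist"): print(c,[(np.round(d["point"],3).tolist(),round(d["confidence"],2)) for d in r.look_for(c,"small_bottle")])
k=r.get_calibration("wrist");im=r.snapshot("wrist")
for d in r.silhouettes("wrist","round_well"):
    m=d["pixels"];c=np.argwhere(m).mean(0)[::-1];print(c,onz(ray(k,*c,True),.012),d["confidence"])
E
```

```text
[0.4841 0.2953 0.3045]
scene [([0.472, 0.29, 0.063], 0.7), ([0.589, -0.311, 0.053], 0.62)]
top [([0.624, -0.439, 0.061], 0.67)]
wrist [([0.478, 0.309, 0.078], 0.93)]
[323.5709 117.2934] [0.484  0.3857 0.012 ] 0.92
[466.9591 155.1503] [0.6325 0.3529 0.012 ] 0.86
```

Call:
play_rows(translation=[[-0.043, 0.0087, 0], [-0.043, 0.0087, 0], [-0.043, 0.0087, 0], [-0.043, 0.0087, 0], [-0.043, 0.0087, 0], [-0.043, 0.0087, 0], [-0.043, 0.0087, 0], [-0.043, 0.0087, 0], [-0.043, 0.0087, 0], [-0.043, 0.0087, 0], [-0.043, 0.0087, 0], [-0.043, 0.0087, 0.03], [0, 0, 0.04], [0, 0, 0.03], [0, 0, 0], [0, 0, 0]], delta_rot=[[0, 0, 0], [0, 0, 0], [0, 0, 0], [0, 0, 0], [0, 0, 0], [0, 0, 0], [0, 0, 0], [0, 0, 0], [0, 0, 0], [0, 0, 0], [0, 0, 0], [0, 0, 0], [0, 0, 0], [0, 0, 0], [0, 0, 0], [0, 0, 0]], grip=[1, 1, 1, 1, 1, 1, 1, 1, 1, 1, 1, 1, 1, 1, 1, 1])

```text
clock: 16.77
tool_pos: [0.5877, -0.2215, 0.2015]
eef_rot: [0.707, 0.707, 0.0, 0.001]
contact_force: [0.4, 0.3, -0.5]
opening: 1.001
finger_force: 0.0
```

```bash
python3 - <<'E'
from h import *
k=r.get_calibration("wrist");s=r.get_state();print(s["tool_pos"],s["eef_rot"]);im=r.snapshot("wrist");cv2.imwrite("pics/w3.png",im)
for d in r.look_for("wrist","small_beaker"): print(d)
for d in r.silhouettes("wrist","small_beaker"):
    ys,xs=np.nonzero(d["pixels"]);print(xs.min(),xs.max(),ys.min(),ys.max(),d["confidence"])
E
```

```text
[ 0.5877 -0.2215  0.2015] [0.7071 0.7071 0.0003 0.0006]
{'point': [0.5861, -0.2303, 0.0316], 'confidence': 0.87}
286 356 217 293 0.66
```

View pics/w3.png

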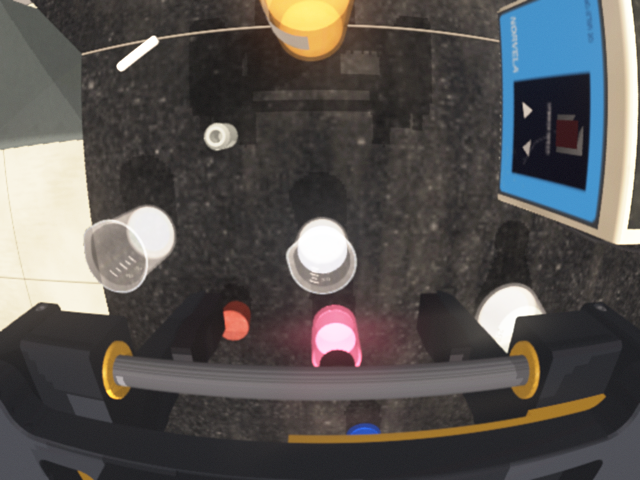

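```bash
python3 - <<'E'
from h import *
k=r.get_calibration("wrist")
print("rim",onz(ray(k,321,260,True),.056))
print("box edge",[onz(ray(k,u,v,True),z) for u,v in((500,200),(605,240)) for z in(0,.1)])
print("flask wrist", onz(ray(k,512,315,True),.03))
s=r.get_calibration("scene");t=r.get_calibration("top")
print("flask", onz(ray(s,477,280),.01),onz(ray(t,427,203),.01),"mouth",tri([ray(s,486,246),ray(t,432,181)]))
print("box top corner near",tri([ray(s,438,227),ray(t,388,184)]),"left",tri([ray(s,401,190),ray(t,347,178)]))
E
```

```text
rim [ 0.5882 -0.2259  0.056 ]
box edge [array([ 0.7384, -0.1939,  0.    ]), array([ 0.6852, -0.1763,  0.1   ]), array([ 0.8723, -0.2284,  0.    ]), array([ 0.7718, -0.1986,  0.1   ])]
flask wrist [ 0.7513 -0.2867  0.03  ]
flask [ 0.7571 -0.3008  0.01  ] [ 0.7543 -0.3042  0.01  ] mouth (array([ 0.7638, -0.2971,  0.1235]), [np.float64(0.00291971042992875), np.float64(0.002919710429928917)])
box top corner near (array([ 0.7381, -0.1715,  0.097 ]), [np.float64(0.004814954017518217), np.float64(0.00481495401751836)]) left (array([ 0.7119, -0.0509,  0.1381]), [np.float64(0.0005968822136432326), np.float64(0.0005968822136433017)])
```

The beaker rim sits at (321,260), centred between the fingers. The hotplate and flask clear the gripper body. I descend and grip gently.

Call:
play_rows(translation=[[-0.0075, 0, 0.03], [0, 0, 0.03], [0, 0, 0.03], [0, 0, 0.015], [0, 0, 0.01], [0, 0, 0], [0, 0, 0], [0, 0, 0], [0, 0, 0], [0, 0, 0], [0, 0, 0], [0, 0, 0], [0, 0, -0.01], [0, 0, -0.02], [0, 0, -0.02]], delta_rot=[[0, 0, 0], [0, 0, 0], [0, 0, 0], [0, 0, 0], [0, 0, 0], [0, 0, 0], [0, 0, 0], [0, 0, 0], [0, 0, 0], [0, 0, 0], [0, 0, 0], [0, 0, 0], [0, 0, 0], [0, 0, 0], [0, 0, 0]], grip=[1, 1, 1, 1, 1, 0.7, 0.4, 0.2, 0, -0.2, -0.3, -0.3, -0.3, -0.3, -0.3], squeeze=8)

```text
clock: 18.8
tool_pos: [0.5874, -0.229, 0.1376]
eef_rot: [0.707, 0.707, 0.0, 0.0]
contact_force: [0.1, -0.7, -0.5]
opening: 0.469
finger_force: 7.6
```

Call:
play_rows(translation=[[0, 0, -0.04], [0, 0, -0.045], [0, 0, -0.045], [0.01, 0, -0.04], [0.03, -0.005, 0], [0.041, -0.007, 0], [0.041, -0.007, 0], [0.041, -0.007, 0], [0.041, -0.007, 0], [0.041, -0.007, 0], [0.041, -0.007, 0], [0.041, -0.007, 0], [0.041, -0.007, 0], [0.041, -0.007, 0], [0.041, -0.007, 0], [0.041, -0.007, 0], [0.041, -0.007, 0], [0.041, -0.007, 0], [0.041, -0.007, 0], [0, 0, 0]], delta_rot=[[0, 0, 0], [0, 0, 0], [0, 0, 0], [0, 0, 0], [0, 0, 0], [0, 0, 0], [0, 0, 0], [0, 0, 0], [0, 0, 0], [0, 0, 0], [0, 0, 0], [0, 0, 0], [0, 0, 0], [0, 0, 0], [0, 0, 0], [0, 0, 0], [0, 0, 0], [0, 0, 0], [0, 0, 0], [0, 0, 0]], grip=[-0.3, -0.3, -0.3, -0.3, -0.3, -0.3, -0.3, -0.3, -0.3, -0.3, -0.3, -0.3, -0.3, -0.3, -0.3, -0.3, -0.3, -0.3, -0.3, -0.3])

```text
clock: 21.3
tool_pos: [0.482, 0.3897, 0.3069]
eef_rot: [0.705, 0.709, 0.001, -0.002]
contact_force: [0.1, 0.2, -0.9]
opening: 0.47
finger_force: 7.6
```

Call:
play_rows(translation=[[0, 0, 0.03], [0, 0, 0.045], [0, 0, 0.045], [0, 0, 0.04], [0, 0, 0.02], [0, 0, 0], [0, 0, 0]], delta_rot=[[0, 0, 0], [0, 0, 0], [0, 0, 0], [0, 0, 0], [0, 0, 0], [0, 0, 0], [0, 0, 0]], grip=[-0.3, -0.3, -0.3, -0.3, -0.3, -0.3, -0.3])

```text
clock: 22.18
tool_pos: [0.4853, 0.3855, 0.1275]
eef_rot: [0.707, 0.707, 0.001, 0.0]
contact_force: [0.3, -0.1, -0.1]
opening: 0.467
finger_force: 7.6
```

```bash
python3 - <<'E'
from h import *
print(r.get_state()["tool_pos"])
a=cv2.resize(r.snapshot("scene")[130:250,190:350],None,fx=4,fy=4,interpolation=2);cv2.imwrite("pics/s4.png",a)
E
```

```text
[0.4853 0.3855 0.1275]
```

View pics/s4.png

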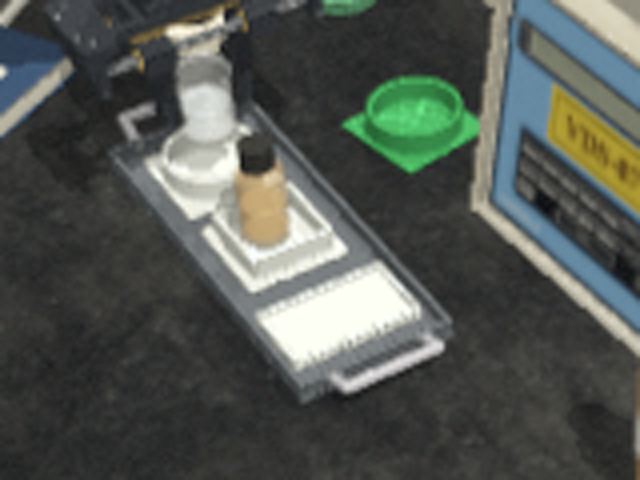

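The bottle stands upright in the square well at crop (262,195). The beaker hangs over the round well at (207,100). I lower it and release.

Call:
play_rows(translation=[[0, 0, 0.015], [0, 0, 0.01], [0, 0, 0.005], [0, 0, 0.001], [0, 0, 0], [0, 0, 0], [0, 0, 0], [0, 0, 0], [0, 0, 0], [0, 0, 0], [0, 0, 0], [0, 0, -0.01], [0, 0, -0.03], [0, 0, -0.04], [0, 0, -0.045], [0, 0, -0.045], [0, 0, -0.035], [0, 0, 0]], delta_rot=[[0, 0, 0], [0, 0, 0], [0, 0, 0], [0, 0, 0], [0, 0, 0], [0, 0, 0], [0, 0, 0], [0, 0, 0], [0, 0, 0], [0, 0, 0], [0, 0, 0], [0, 0, 0], [0, 0, 0], [0, 0, 0], [0, 0, 0], [0, 0, 0], [0, 0, 0], [0, 0, 0]], grip=[-0.3, -0.3, -0.3, -0.3, -0.3, -0.3, 0, 0.15, 0.3, 0.3, 0.3, 0.3, 0.3, 0.3, 0.3, 0.3, 0.3, 0.3])

```text
clock: 24.48
tool_pos: [0.4854, 0.386, 0.3035]
eef_rot: [0.707, 0.707, 0.004, 0.0]
contact_force: [0.3, -0.3, -0.8]
opening: 0.652
finger_force: 0.0
```

```bash
python3 - <<'E'
from h import *
s=r.get_state();print(s["tool_pos"],s["eef_rot"],s["q"])
r.snapshot("scene");r.snapshot("wrist")
for c in("scene","wrist"):
  for t in("small_bottle","small_beaker"): print(c,t,[(np.round(d["point"],3).tolist(),round(d["confidence"],2)) for d in r.look_for(c,t)])
E
```

```text
[0.4854 0.386  0.3035] [0.7072 0.707  0.0036 0.0002] [-0.7931  0.6773  0.0841  1.595  -0.0692  0.8649 -0.6833]
scene small_bottle [([0.59, -0.312, 0.055], 0.79), ([0.62, -0.449, 0.053], 0.74), ([0.475, 0.285, 0.06], 0.53)]
scene small_beaker [([0.484, 0.376, 0.046], 0.55)]
wrist small_bottle [([0.479, 0.315, 0.07], 0.76)]
wrist small_beaker [([0.484, 0.381, 0.038], 0.9), ([0.482, 0.213, 0.003], 0.73)]
```

Call:
play_rows(translation=[[-0.0416, -0.0041, 0], [-0.0416, -0.0041, 0], [-0.0416, -0.0041, 0], [-0.0416, -0.0041, 0], [-0.0416, -0.0041, 0], [-0.0416, -0.0041, 0], [-0.0416, -0.0041, 0], [-0.0416, -0.0041, 0], [-0.0416, -0.0041, 0], [-0.0416, -0.0041, 0], [-0.0416, -0.0041, 0], [0, 0, 0]], delta_rot=[[0, 0, 0], [0, 0, 0], [0, 0, 0], [0, 0, 0], [0, 0, 0], [0, 0, 0], [0, 0, 0], [0, 0, 0], [0, 0, 0], [0, 0, 0], [0, 0, 0], [0, 0, 0]], grip=[0, 0, 0, 0, 0, 0, 0, 0, 0, 0, 0, 0])

```text
clock: 26.28
tool_pos: [0.4381, -0.0758, 0.2992]
eef_rot: [0.71, 0.705, -0.001, -0.0]
contact_force: [-0.3, 0.2, -0.5]
opening: 0.499
finger_force: 0.0
```

Call:
play_rows(translation=[[0, 0, 0.01], [0, 0, 0.01], [0, 0, 0.01], [0, 0, 0.01], [0, 0, 0.01], [0, 0, 0.01], [0, 0, 0.01], [0, 0, 0.01], [0, 0, 0.01], [0, 0, 0.01], [0, 0, 0.01], [0, 0, 0.01], [0, 0, 0], [0, 0, 0]], delta_rot=[[0, 0, -10], [0, 0, -10], [0, 0, -10], [0, 0, -10], [0, 0, -10], [0, 0, -10], [0, 0, -10], [0, 0, -10], [0, 0, -10], [0, 0, -10], [0, 0, -10], [0, 0, -10], [0, 0, 0], [0, 0, 0]], grip=[0, 0, 0, 0, 0, 0, 0, 0, 0, 0, 0, 0, 0, 0])

```text
clock: 28.02
tool_pos: [0.4392, -0.0718, 0.1798]
eef_rot: [-0.258, 0.966, 0.0, 0.0]
contact_force: [-0.3, 0.4, -0.7]
opening: 0.497
finger_force: 0.0
```

```bash
python3 - <<'E'
from h import *
k=r.get_calibration("wrist");s=r.get_state();print(s["tool_pos"],R.from_quat(s["eef_rot"]).as_matrix(),s["q"]);im=r.snapshot("wrist");cv2.imwrite("pics/w5.png",im)
print(proj(k,[.4395,-.0715,.006],True))
w=((im.min(2)>190)*255).astype(np.uint8);n,l,st,ce=cv2.connectedComponentsWithStats(w)
for i in range(1,n):
    p=onz(ray(k,*ce[i],True),.008)
    if 100<st[i,4]<3000 and np.hypot(p[0]-.44,p[1]+.07)<.06:
        pts=np.array([onz(ray(k,x,y,True),.008)[:2] for y,x in np.argwhere(l==i)]);print(ce[i],st[i,4],p,cv2.minAreaRect(pts.astype(np.float32)*1000))
E
```

```text
[ 0.4392 -0.0718  0.1798] [[-0.8671 -0.4981 -0.    ]
 [-0.4981  0.8671  0.0005]
 [-0.0003  0.0005 -1.    ]] [ 0.3117  0.7211 -0.4041  2.1959  0.7954  0.3712  1.333 ]
(np.float64(320.2030551459889), np.float64(242.3219705070859))
[319.2066 242.4836] 610 [ 0.4394 -0.0724  0.008 ] ((440.3940124511719, -71.5855484008789), (41.07163619995117, 7.808899879455566), 29.565126419067383)
```

View pics/w5.png

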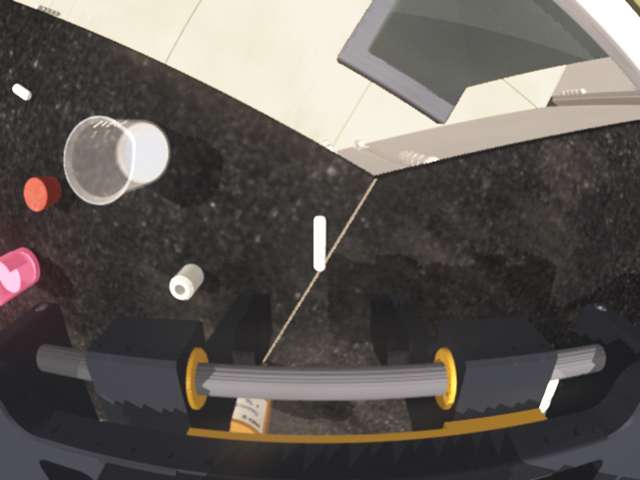

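The bar lies upright in the image at (319,242), aligned across the fingers, at (0.440, -0.072) and angle 29.6°.

Call:
play_rows(translation=[[0, 0, 0.03], [0, 0, 0.03], [0, 0, 0.025], [0, 0, 0.015], [0, 0, 0.008], [0, 0, 0.005], [0, 0, 0], [0, 0, 0]], delta_rot=[[0, 0, 0], [0, 0, 0], [0, 0, 0], [0, 0, 0], [0, 0, 0], [0, 0, 0], [0, 0, 0], [0, 0, 0]], grip=[0, 0, 0, 0, 0, 0, 0, 0])

```text
clock: 29.08
tool_pos: [0.4375, -0.0726, 0.0728]
eef_rot: [-0.259, 0.966, 0.001, -0.004]
contact_force: [0.7, -0.5, 0.5]
opening: 0.506
finger_force: 0.0
```

Call:
play_rows(translation=[[0, 0, 0], [0, 0, 0]], delta_rot=[[0, 0, 0], [0, 0, 0]], grip=[0, 0])

```text
clock: 29.32
tool_pos: [0.4373, -0.0726, 0.0727]
eef_rot: [-0.259, 0.966, 0.001, -0.004]
contact_force: [-0.1, -0.3, 0.4]
opening: 0.499
finger_force: 0.0
```

```bash
python3 - <<'E'
from h import *
s=r.get_state();print(s["tool_pos"],s["q"],s["contact_force"],R.from_quat(s["eef_rot"]).as_matrix())
E
```

```text
[ 0.4373 -0.0726  0.0727] [ 0.1581  0.9381 -0.1583  2.2319  1.6784  0.1294  0.4785] [-0.1234 -0.2879  0.3689] [[-0.8657 -0.5004 -0.0084]
 [-0.5004  0.8658 -0.0006]
 [ 0.0076  0.0036 -1.    ]]
```

Call:
play_rows(translation=[[-0.008, -0.001, -0.004], [0, 0, 0.003], [0, 0, 0.003], [0, 0, 0.003], [0, 0, 0]], delta_rot=[[0, 5, 0], [0, 0, 0], [0, 0, 0], [0, 0, 0], [0, 0, 0]], grip=[0, 0, 0, 0, 0])

```text
clock: 29.95
tool_pos: [0.4467, -0.0754, 0.065]
eef_rot: [-0.259, 0.966, -0.015, -0.014]
contact_force: [-1.1, -0.4, 15.9]
opening: 0.499
finger_force: 8.0
```

```bash
cat > st.py <<'E'
from h import *
s=r.get_state();m=R.from_quat(s["eef_rot"]).as_matrix();print(s["tool_pos"],"tip",s["tool_pos"]+.064*m[:,2],s["q"],s["contact_force"],s["opening"]);print(m)
E
python3 st.py
```

```text
[ 0.4467 -0.0754  0.065 ] tip [ 0.4454 -0.0778  0.001 ] [ 0.1833  0.9586 -0.2262  2.1958  1.4911  0.2231  0.6529] [-1.086  -0.404  15.9088] 0.4990748473935723
[[-0.8659 -0.4998 -0.0201]
 [-0.4989  0.8659 -0.0368]
 [ 0.0358 -0.0219 -0.9991]]
```

Call:
play_rows(translation=[[0, 0, -0.004], [0, 0, 0], [0, 0, 0]], delta_rot=[[0, 0, 0], [0, 0, 0], [0, 0, 0]], grip=[0, 0, 0])

```text
clock: 30.32
tool_pos: [0.4471, -0.0753, 0.0677]
eef_rot: [-0.258, 0.966, -0.015, -0.015]
contact_force: [0.2, -0.5, 0.8]
opening: 0.499
finger_force: 0.0
```

```bash
python3 st.py
```

```text
[ 0.4471 -0.0753  0.0677] tip [ 0.4457 -0.0776  0.0038] [ 0.1826  0.9525 -0.2257  2.1942  1.4506  0.2227  0.6918] [ 0.247  -0.5235  0.7644] 0.49858840135029425
[[-0.8662 -0.4992 -0.0215]
 [-0.4983  0.8663 -0.0367]
 [ 0.0369 -0.0211 -0.9991]]
```

Call:
play_rows(translation=[[0.002, 0.0075, 0], [0, 0, 0.0005], [0, 0, 0]], delta_rot=[[0, 0, 0], [0, 0, 0], [0, 0, 0]], grip=[0, 0, 0])

```text
clock: 30.7
tool_pos: [0.4419, -0.0699, 0.0672]
eef_rot: [-0.258, 0.966, -0.015, -0.015]
contact_force: [0.2, -1.4, 0.1]
opening: 0.497
finger_force: 0.0
```

```bash
python3 st.py
```

```text
[ 0.4419 -0.0699  0.0672] tip [ 0.4405 -0.0723  0.0032] [ 0.1702  0.9536 -0.2238  2.2114  1.5316  0.2197  0.5975] [ 0.1562 -1.3976  0.1271] 0.4967001994333454
[[-0.8664 -0.4989 -0.0212]
 [-0.498   0.8664 -0.0368]
 [ 0.0367 -0.0213 -0.9991]]
```

Tip is centred on the bar at z 3 mm. I close, then lift.

Call:
play_rows(translation=[[0, 0, 0], [0, 0, 0], [0, 0, 0], [0, 0, 0], [0, 0, 0], [0, 0, 0], [0, 0, -0.01], [0, 0, -0.02], [0, 0, -0.03], [0, 0, -0.03], [0, 0, -0.03], [0, 0, -0.03], [0, 0, -0.03], [0, 0, 0]], delta_rot=[[0, 0, 0], [0, 0, 0], [0, 0, 0], [0, 0, 0], [0, 0, 0], [0, 0, 0], [0, 0, 0], [0, 0, 0], [0, 0, 0], [0, 0, 0], [0, 0, 0], [0, 0, 0], [0, 0, 0], [0, 0, 0]], grip=[-0.3, -0.6, -0.9, -1, -1, -1, -1, -1, -1, -1, -1, -1, -1, -1], squeeze=15)

```text
clock: 32.45
tool_pos: [0.4464, -0.0631, 0.2486]
eef_rot: [-0.258, 0.966, -0.015, -0.013]
contact_force: [0.2, 0.1, -0.7]
opening: 0.086
finger_force: 15.0
```

```bash
python3 - <<'E'
from h import *
exec(open("st.py").read())
im=r.snapshot("wrist");cv2.imwrite("pics/w6.png",im[150:480,150:490])
cur=R.from_quat(s["eef_rot"])
# level-bar target: world yaw from 120 to 90 deg closing, keeping tilt
t=R.from_euler("z",-30,degrees=True)*cur;print((cur.inv()*t).as_rotvec(degrees=True)); print(t.as_matrix())
E
```

```text
[ 0.4464 -0.0631  0.2486] tip [ 0.4453 -0.0655  0.1847] [ 0.4354  0.6337 -0.6604  2.1075  0.7029  0.657   1.3684] [ 0.1655  0.0954 -0.7244] 0.08567445217102528
[[-0.8668 -0.4983 -0.0173]
 [-0.4975  0.8667 -0.0366]
 [ 0.0332 -0.0231 -0.9992]]
[-0.9971  0.6928 29.9754]
[[-0.9994  0.0018 -0.0333]
 [ 0.0025  0.9997 -0.023 ]
 [ 0.0332 -0.0231 -0.9992]]
```

View pics/w6.png

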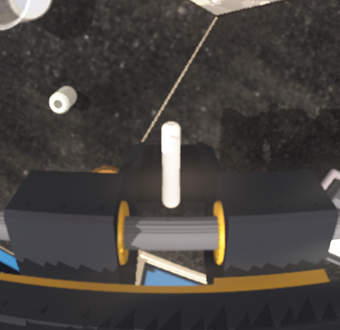

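Call:
play_rows(translation=[[0, 0, 0], [0, 0, 0], [0, 0, 0], [-0.0076, 0.038, 0], [-0.0076, 0.038, 0], [-0.0076, 0.038, 0], [-0.0076, 0.038, 0], [-0.0076, 0.038, 0], [0, 0, 0], [0, 0, 0], [0, 0, 0], [0, 0, 0]], delta_rot=[[-0.33, 0.23, 10], [-0.33, 0.23, 10], [-0.33, 0.23, 10], [0, 0, 0], [0, 0, 0], [0, 0, 0], [0, 0, 0], [0, 0, 0], [-5.5, 0, 0], [-5.5, 0, 0], [0, 0, 0], [0, 0, 0]], grip=[-1, -1, -1, -1, -1, -1, -1, -1, -1, -1, -1, -1])

```text
clock: 34.0
tool_pos: [0.4835, 0.1268, 0.2408]
eef_rot: [0.003, 0.996, 0.084, -0.019]
contact_force: [0.0, 0.3, -0.0]
opening: 0.085
finger_force: 15.0
```

```bash
cat > go.py <<'E'
exec(open("st.py").read())
import sys
tgt=np.array(eval(sys.argv[1]));print("tool shift to tip target",m.T@(tgt-(s["tool_pos"]+.064*m[:,2])))
E
python3 go.py "[.4835,.192,.015]"; python3 go.py "[.4835,.192,.07]"
```

```text
[0.4835 0.1268 0.2408] tip [0.4812 0.1375 0.1777] [ 0.1344  0.6975 -0.6433  1.9893  0.4255  0.574   0.8237] [ 0.0478  0.3215 -0.0245] 0.08453278015616189
[[-0.9993  0.0084 -0.0371]
 [ 0.002   0.986   0.1668]
 [ 0.038   0.1666 -0.9853]]
tool shift to tip target [-0.0084  0.0267  0.1693]
[0.4835 0.1268 0.2408] tip [0.4812 0.1375 0.1777] [ 0.1344  0.6975 -0.6433  1.9893  0.4255  0.574   0.8237] [ 0.0478  0.3215 -0.0245] 0.08453278015616189
[[-0.9993  0.0084 -0.0371]
 [ 0.002   0.986   0.1668]
 [ 0.038   0.1666 -0.9853]]
tool shift to tip target [-0.0063  0.0358  0.1152]
```

Call:
play_rows(translation=[[-0.0084, 0.0267, 0], [0, 0, 0.03], [0, 0, 0.04], [0, 0, 0.035], [0, 0, 0.025], [0, 0, 0.015], [0, 0, 0.01], [0, 0, 0], [0, 0, 0]], delta_rot=[[0, 0, 0], [0, 0, 0], [0, 0, 0], [0, 0, 0], [0, 0, 0], [0, 0, 0], [0, 0, 0], [0, 0, 0], [0, 0, 0]], grip=[-1, -1, -1, -1, -1, -1, -1, -1, -1])

```text
clock: 35.12
tool_pos: [0.4873, 0.179, 0.0935]
eef_rot: [0.003, 0.996, 0.084, -0.018]
contact_force: [-0.7, -0.2, 0.6]
opening: 0.086
finger_force: 15.0
```

```bash
python3 go.py "[.4835,.192,.014]"; python3 - <<'E'
from h import *
cv2.imwrite("pics/s7.png",cv2.resize(r.snapshot("scene")[130:250,190:350],None,fx=4,fy=4,interpolation=2))
E
```

```text
[0.4873 0.179  0.0935] tip [0.4851 0.1898 0.0305] [-0.1311  0.935  -0.3727  2.0226  0.589   0.2291  0.6347] [-0.6795 -0.2395  0.5806] 0.0862883370255006
[[-0.9994  0.0087 -0.0349]
 [ 0.0027  0.9857  0.1684]
 [ 0.0358  0.1682 -0.9851]]
tool shift to tip target [ 0.001  -0.0006  0.0166]
```

View pics/s7.png

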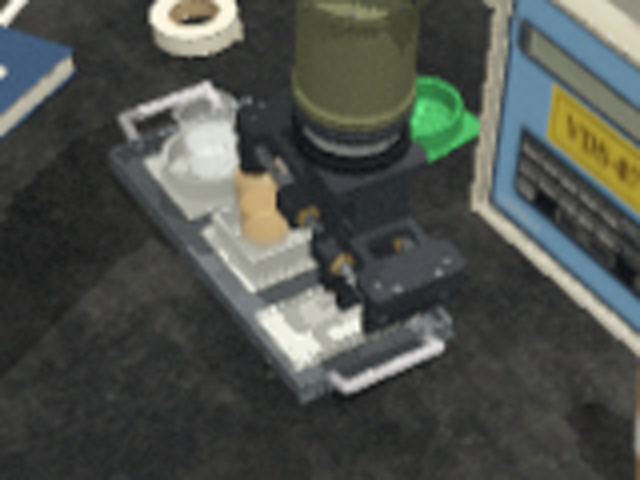

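The bottle and beaker stand in their wells and the gripper is over the dish, clear of the bottle cap at (250,150). I descend the last 16 mm and open a little.

Call:
play_rows(translation=[[0.001, 0, 0.006], [0, 0, 0.006], [0, 0, 0.004], [0, 0, 0], [0, 0, 0]], delta_rot=[[0, 0, 0], [0, 0, 0], [0, 0, 0], [0, 0, 0], [0, 0, 0]], grip=[-1, -1, -1, -1, -1])

```text
clock: 35.8
tool_pos: [0.4853, 0.1818, 0.0771]
eef_rot: [0.003, 0.996, 0.084, -0.018]
contact_force: [0.3, -0.7, -0.1]
opening: 0.087
finger_force: 15.0
```

```bash
python3 go.py "[.4835,.192,.0135]"
```

```text
[0.4853 0.1818 0.0771] tip [0.483  0.1925 0.0141] [-0.1568  0.9624 -0.3396  2.0259  0.5992  0.1884  0.6231] [ 0.3397 -0.7492 -0.1425] 0.08656728856518398
[[-0.9993  0.0085 -0.036 ]
 [ 0.0023  0.9858  0.1681]
 [ 0.0369  0.1679 -0.9851]]
tool shift to tip target [-0.0005 -0.0006  0.0005]
```

Call:
play_rows(translation=[[0, 0, 0.001], [0, 0, 0], [0, 0, 0], [0, 0, 0], [0, 0, 0], [0, 0, -0.01], [0, 0, -0.02], [0, 0, -0.04], [0, 0, -0.045], [0, 0, -0.045], [0, 0, -0.04], [0, -0.04, 0], [0, -0.045, 0], [0, -0.045, 0], [0, -0.045, 0], [0, -0.04, 0], [0, 0, 0]], delta_rot=[[0, 0, 0], [0, 0, 0], [0, 0, 0], [0, 0, 0], [0, 0, 0], [0, 0, 0], [0, 0, 0], [0, 0, 0], [0, 0, 0], [0, 0, 0], [0, 0, 0], [0, 0, 0], [0, 0, 0], [0, 0, 0], [0, 0, 0], [0, 0, 0], [0, 0, 0]], grip=[-1, -0.8, -0.7, -0.65, -0.65, -0.65, -0.65, -0.65, -0.65, -0.65, -0.65, -0.65, -0.65, -0.65, -0.65, -0.65, -0.65])

```text
clock: 37.92
tool_pos: [0.4899, -0.0677, 0.2366]
eef_rot: [0.006, 0.996, 0.083, -0.019]
contact_force: [-0.1, -0.2, -0.1]
opening: 0.177
finger_force: 0.0
```

```bash
python3 st.py; python3 - <<'E'
from h import *
a=cv2.resize(r.snapshot("scene")[130:250,190:350],None,fx=4,fy=4,interpolation=2)
b=cv2.resize(r.snapshot("top")[195:285,150:290],None,fx=4,fy=4,interpolation=2)
h=600;im=np.zeros((840,640,3),np.uint8);im[:480]=a;im[480:,:560]=b
cv2.imwrite("pics/s8.png",cv2.resize(im,(457,600)))
for c in("scene","top"):
  for t in("small_bottle","small_beaker","long_bar"): print(c,t,[(np.round(d["point"],3).tolist(),round(d["confidence"],2)) for d in r.look_for(c,t)])
E
```

```text
[ 0.4899 -0.0677  0.2366] tip [ 0.4875 -0.057   0.1735] [ 0.5573  0.7346 -0.7142  1.9581  0.4694  0.6757  1.1541] [-0.057  -0.1515 -0.1494] 0.17665016227174865
[[-0.9992  0.0154 -0.0368]
 [ 0.0091  0.9861  0.1661]
 [ 0.0389  0.1657 -0.9854]]
scene small_bottle [([0.589, -0.312, 0.054], 0.9), ([0.476, 0.287, 0.056], 0.86), ([0.619, -0.449, 0.052], 0.58), ([0.483, 0.376, 0.048], 0.45)]
scene small_beaker [([0.483, 0.379, 0.047], 0.77)]
scene long_bar []
top small_bottle [([0.474, 0.291, 0.065], 0.59), ([0.625, -0.44, 0.06], 0.47)]
top small_beaker [([0.488, 0.384, 0.04], 0.78)]
top long_bar []
```

View pics/s8.png

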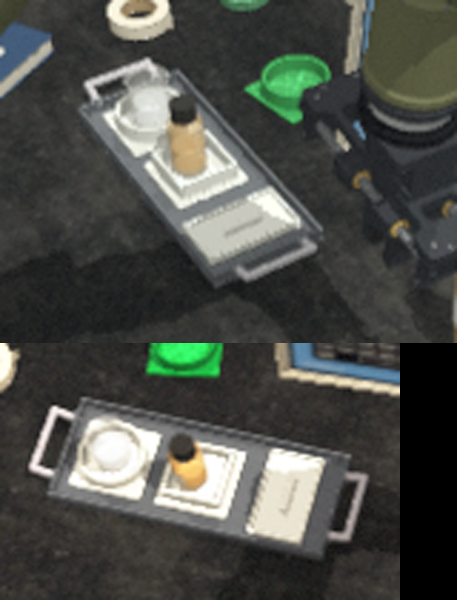

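The bottle (185,135) and beaker (150,105) stand upright in their wells. The bar's shadow in the dish, at (242,228) and (287,497), lies along the dish's length near its middle.

```bash
python3 -c "
from plant import r
print(r.finish_job())"
```

```text
the job is handed in; nothing more can be done
None
```

I packed the caddy in the order asked and handed the job in at about 38 s: bottle upright in the square well, small beaker upright in the round well, long stir bar along the dish near its middle (bar checked only by its shadow); while fetching the bar the fingertips briefly pressed the worktop at about 16 N.

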